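# Change over the swan-neck spout to the fresh water filter

### The job

The steel swan-neck spout still stands in the spent counter-top water filter: draw it out and fit it to the fresh filter, pushing the stem into the push-fit collet past the seal until it bottoms, without forcing it. Leave the spout standing there with its outlet over the two-tone mug, and do not disturb the mug or the other things on the worktop.

Things in the scene. Friction and masses are not known exactly. Their poses are not given: they have to be found in the camera images.
- spout: loose steel swan-neck spout: rigid tube 16 mm thick, about 0.14 kg, upright in the spent filter at the start. Origin: middle of the stem's lower end; z up the stem; the arm points along +x. Stem straight for 106 mm (lowest 5 mm tapered to 12 mm across), then a bend into a level arm whose top is 134 mm above the origin and which turns down 120 mm from the stem
- spout_grip (a point): a good place to grip: on the stem's axis, 96 mm above the spout's origin and 38 mm below the top of the arm; fingers close along the spout's y, across the arm. Axes as the spout's
- spout_outlet (a point): lower end of the spout's outlet nozzle (20 mm wide), 120 mm along the spout's x from the stem's axis and 81 mm above the stem's lower end
- old_filter: spent counter-top water filter holding the spout, 40 mm deep in its collet gripped by its worn seal (a pull of 5 to 20 N draws it out); fixed and firm, built like the fresh one. Origin under its middle, z up
- new_filter: fresh counter-top water filter, empty collet, fixed and firm: white drum 104 mm across, 70 mm high, a ribbed neck 40 mm across on it, and on top a grey push-fit collet 34 mm across, its mouth 118 mm above the worktop. Origin under its middle, z up; a capped inlet stub on its +x side
- new_filter_mouth (a point): centre of the fresh collet's mouth, z up. Bore 18 mm wide, mouth tapered from 23 mm. The stem meets a ring seal 20 mm down and is through it 30 mm down: about 5 to 13 N to pass, then 4 to 12 N of drag (more if moved fast). The ledge to bottom on is unseen, 32 to 50 mm down, differing by filter: felt only, as a steep rise of force beyond the seal. It bears 30 N; pushes up to 20 N are safe
- mug: two-tone mug, dark above and white below, 82 mm across and 97 mm high, loose; stands beside the fresh filter on the robot's side, its mouth 105 to 135 mm from the bore's axis. Origin under it, z up, handle along -y
- mug_mouth (a point): centre of the mug's mouth (about 74 mm wide inside) at the rim, 97 mm above the worktop
- pepper_mill: dark wooden pepper mill, bystander, 58 mm across, 150 mm high, origin under its middle
- salt_shaker: salt shaker, bystander, 44 mm across, 90 mm high, origin under its middle
- teaspoon: teaspoon lying behind the filters, bystander, 138 x 28 x 12 mm
Things that resemble listed ones, but are neither listed nor needed, are in the scene too. What is shaped like the old_filter but orange is not meant. Of the things that look like the spout, the larger one is meant.

How it is judged:
On the way, in this order (a step that is already met when the one before it is completed fails the run):
1. the spout is drawn right out of the spent filter (z of spout in the frame of old_filter above 0.122 m), for 0.1 s.
2. the stem is bottomed in the fresh filter's collet (distance between spout and new_stop_c0 below 0.007 m and horizontal distance between spout and new_filter_mouth below 0.003 m and angle between the z axis of spout and the z axis of new_filter, either way round below 0.08 rad), for 0.2 s.
At the end, for the whole second after the job is handed in: The stem stands in the fresh filter's collet, its lower end within 2 mm of the hidden ledge, within 3 mm of the bore's axis and upright within 0.08 rad; the outlet is within 28 mm (seen from above) of the centre of the mug's mouth; the spout is at rest and released (all of step 2 and horizontal distance between spout_outlet and mug_mouth below 0.028 m and linear speed of spout below 0.01 m/s); the robot touches nothing.
It fails at once if the spout is jammed in the fresh filter: the pressures of collet and seal on it add up to more than 60 N (contact force between spout and new_filter above 60 N).
It fails at once if the spout is forced: it presses on the ledge in the fresh filter with more than 30 N (contact force between spout and new_stop_c0 above 30 N).
It fails at once if the mug is pushed more than 15 mm or tipped (distance of mug from where it was at the start of the episode above 0.015 m or angle between mug's own z axis and vertical above 0.3 rad).
It fails at once if another thing on the worktop is moved more than 20 mm (distance of any of pepper_mill, salt_shaker, teaspoon from where it was at the start of the episode above 0.02 m).
It also fails if it takes over 67 s, if anything falls off the work surface, if the arm or the gripper's body presses on something with over 40 N, if the wrist force passes 120 N, or if a joint passes its speed limit or range.

### The arm

A 7-joint arm with a two-finger parallel gripper is mounted at the origin on a cart in front of the work surface, level with it; the furniture and walls round the work are solid. World frame = base frame: x ahead of the robot, y to its left, z up, the work surface at z = 0. Lengths are in m, angles in rad, forces in N, time in s.
With the tool pointing down it reaches from about 0.425 to 0.875 m from the base axis. Payload 4.7 kg.
Tool frame: the origin (TCP) lies at the very end of the fingers, on their centre line; the grasp point (between the pads) lies 19 mm behind it (ctrl.pinch_z is the distance from the TCP to the grasp point, in m); z points along the fingers, y is the line along which they close (so a half turn about z gives the same grasp; the last joint's range is limited). The gripper opens to 85 mm and grips with 20 to 120 N. Pads are 22 mm wide; open, the fingers measure 114 mm over their backs; the gripper's body (76 mm by 85 mm) begins 54 mm behind the grasp point. The pads swing forward as they close: fully open they stand 13 mm farther back than shut.
Start: joints at [1.258, 0.321, -0.07, 1.45, 0.023, 1.371, -0.057], TCP at [0.209, -0.616, 0.209] pointing down, gripper open.
Joint ranges: [-2.86, 2.86], [-0.3, 2.09], [-1.38, 1.24], [0.06, 2.45], [-1.56, 4.7], [0.09, 2.05], [-2.69, 2.69]. Speed limits (rad/s): [2.57, 2.57, 3.14, 3.14, 3.14, 3.14, 3.14].

### API

Orientations are given as a unit quaternion [w, x, y, z].
In Python, from workcell import get_obs, get_image, camera_info, ctrl gives the robot as it stands.
- The arm moves only by the tool apply_moves, never from a script. Its argument "steps" is a list of rows, each a list of 6 numbers: the shift along the world's x, y, z in m, then the turn, a rotation vector about the world's x, y, z in rad. A call has 1 to 10 rows; each row is the pose to reach, as a shift and turn from the pose commanded when the call began; what a row does not reach only later rows make up. A row lasts 1/8 s, in which the tool goes at most 62.5 mm and 10.7 degrees, less where a joint would pass 70% of its speed; a pose out of reach is approached as far as the arm can. A call with a gripper value outside its range is refused whole. "fingers" is the finger opening in m, from 0 to 0.0854, set as the call begins (left out, the last holds). The fingers move at their own pace and stop on an object; the grip force is fixed at half the most. Time passes only in rows, so rows that repeat a pose let the fingers close. It gives the time, the measured TCP pose, the force, the opening and the grip force at its end, in the units of the state.
- get_obs(): the state, without advancing time (a new reading comes with each control period).
- get_image(name): name is "scene" or "top" or "wrist"; returns (picture, depth): 400x640x3 uint8, red, green, blue; 400x640 float32, m along the optical axis (not along the pixel's ray), 0 where there is no reading.
- camera_info(name): a dict with "intrinsics" (3x3 intrinsics, pixels), "R" (3x3) and "t" (3): a world point X has camera coordinates R X + t; the wrist camera has in their place "hand_eye" (4x4, takes a point from camera to tool coordinates, whose origin is the TCP and whose axes are the flange's). Camera axes: x right, y down, z forward; pixel columns grow to the right and rows downward; lengths in m; the calibration is good to about 2 mm. The wrist camera is an equidistant fisheye: a pixel r from the principal point sees the ray r / f radians off the axis. A picture is of the moment at which its call begins: read the wrist's pose just before it. camera_info takes no time and is no camera call.
- ctrl.hand_in(): hands the job in; it is judged then, once.
The state is a dict: "time_s": time; "joints": joint angles; "joint_vel": joint speeds; "joint_efforts": joint torques, N m; "eef_pos": TCP position; "orientation": TCP orientation; "force": force on the tool from outside, world axes, zero at the start; "moment": the same for the moment, N m; "grip_width": opening from 0.0 (shut) to 1.0 (fully open); "grasp_force": force on a finger pad.
Only numpy, scipy, OpenCV 4.12 (cv2) and the standard library are available. Lean on these libraries where they do the work, as an engineer would, in place of code of your own. Each camera call takes 0.05 s, during which the arm holds its last target. There are 200 camera calls.

## Working session

There is one attempt and no reset: what is moved stays moved. The work goes in short steps, Python scripts to look and compute and a tool call to move; the robot and the scene stay as the last step left them, time stands still between calls to the robot, and variables do not carry over. Pictures are saved under pics/ and viewed, at most 10 in all, crops included, and the job is handed in when it is done.

Besides the shell and the picture viewer there is one more tool, called after "Call:" by a JSON object that holds its "name" and its "arguments". apply_moves: Moves the arm, as the interface text tells. Its arguments: {"type":"object","properties":{"steps":{"type":"array"},"fingers":{"type":"number"}},"required":["steps"]}

```bash
mkdir -p pics
python3 - <<'E'
from workcell import *
import cv2,numpy as np
o=get_obs();print(o)
for n in("scene","top"):
    i,d=get_image(n);cv2.imwrite(f"pics/{n}.png",i[:,:,::-1]);np.savez(f"{n}.npz",i=i,d=d)
    print(n,camera_info(n))
print(camera_info("wrist"))
E
```

```text
{'time_s': 0.0, 'joints': array([ 1.25811057,  0.3217964 , -0.07009885,  1.45167411,  0.02261202,
        1.37080381, -0.05692366]), 'joint_vel': array([-7.82835225e-04, -1.26548185e-05,  9.19683856e-04, -6.25984220e-04,
        4.31955357e-04,  6.37010859e-04, -9.74892367e-05]), 'joint_efforts': array([-7.36644488e-04, -4.93584538e+01, -3.82708590e-01, -3.14331365e+01,
        1.29311602e-02,  1.14062265e-02, -1.40485324e-05]), 'eef_pos': array([ 0.2084188 , -0.61506536,  0.20784138]), 'orientation': array([-9.24428223e-04,  9.86678767e-01,  1.62677944e-01, -2.06412802e-04]), 'force': array([0.47389674, 0.57342002, 0.79579503]), 'moment': array([ 0.00653053,  0.00997442, -0.03758908]), 'grasp_force': 0.0, 'grip_width': 0.9992514691617324}
scene {'intrinsics': array([[404.84000357,   0.        , 322.48365132],
       [  0.        , 404.84000357, 207.31625673],
       [  0.        ,   0.        ,   1.        ]]), 'R': array([[ 0.80535093,  0.59276824,  0.00597498],
       [ 0.48815681, -0.65743719, -0.57400285],
       [-0.33632248,  0.46519045, -0.8188315 ]]), 't': array([-0.42491003
[... 231 characters left out ...]
0.99961191, -0.01254195],
       [-0.98391668, -0.02225996, -0.17723559],
       [ 0.17688762,  0.01674884, -0.98408854]]), 't': array([-0.06027369,  0.59268891,  1.23342701])}
{'intrinsics': array([[309.70691629,   0.        , 319.18602079],
       [  0.        , 309.70691629, 197.1412962 ],
       [  0.        ,   0.        ,   1.        ]]), 'hand_eye': array([[-9.71300186e-04, -9.59790705e-01, -2.80714907e-01,
         7.04025248e-02],
       [ 9.99999517e-01, -9.74349773e-04, -1.28699474e-04,
        -5.35589622e-04],
       [-1.49989947e-04, -2.80714896e-01,  9.59791188e-01,
        -1.64960636e-01],
       [ 0.00000000e+00,  0.00000000e+00,  0.00000000e+00,
         1.00000000e+00]])}
```

View pics/scene.png

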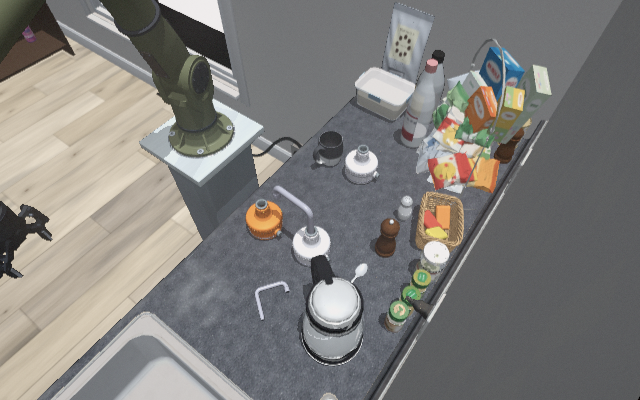

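View pics/top.png

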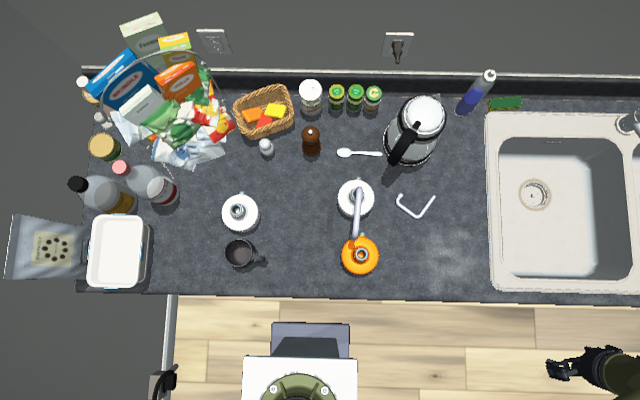

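The scene view shows the spent filter with the spout at about (311,243) and its arm reaching to (278,188). The fresh filter is at (362,163) and the mug at (330,148). In the top view the spout's stem is near (357,190) with its outlet near (354,238), the fresh collet is near (238,210), and the mug is near (240,253). The orange filter and the small spout lying down are decoys.

```bash
cat > h.py <<'E'
import numpy as np,cv2
from scipy.optimize import least_squares
def cloud(d,c):
    K=c["intrinsics"];v,u=np.mgrid[:d.shape[0],:d.shape[1]]
    p=np.stack([(u-K[0,2])/K[0,0]*d,(v-K[1,2])/K[1,1]*d,d],-1)
    p[d<=0]=np.nan
    return (p-c["t"])@c["R"]
def proj(X,c):
    q=c["R"]@np.array(X)+c["t"];q=c["intrinsics"]@q;return q[:2]/q[2]
def circ(p,r=None):
    c0=(p.min(0)+p.max(0))/2
    if r: s=least_squares(lambda c:np.hypot(*(p-c).T)-r,c0,loss="soft_l1",f_scale=.001);return s.x,r
    s=least_squares(lambda c:np.hypot(*(p-c[:2]).T)-c[2],[*c0,np.ptp(p[:,0])/2],loss="soft_l1",f_scale=.001);return s.x[:2],s.x[2]
E
python3 - <<'E'
from h import *
from workcell import camera_info
for n,seeds in(("top",dict(new=(238,210),mug=(240,253),old=(356,200))),("scene",dict(new=(362,160),mug=(330,145),old=(311,240)))):
    f=np.load(n+".npz");P=cloud(f["d"],camera_info(n))
    tab=P[(P[...,2]>-.02)&(P[...,2]<.02)];print(n,"table z",np.nanmedian(tab[:,2]))
    for k,(u,v) in seeds.items():
        Q=P[v-60:v+60,u-60:u+60].reshape(-1,3);Q=Q[np.isfinite(Q[:,0])]
        c=P[v,u];Q=Q[np.hypot(*(Q-c)[:,:2].T)<.2]
        h,_=np.histogram(Q[:,2],np.arange(0,.24,.01));print(k,c.round(3),h)
        if k=="new":
            T=Q[(Q[:,2]>.112)&(Q[:,2]<.125)&(np.hypot(*(Q-c)[:,:2].T)<.05)];print(" ring",len(T),T.min(0).round(4),T.max(0).round(4),T.mean(0).round(4))
        if k=="mug":
            T=Q[(Q[:,2]>.09)&(Q[:,2]<.104)&(np.hypot(*(Q-c)[:,:2].T)<.06)];print(" rim",len(T),T.min(0).round(4),T.max(0).round(4),T.mean(0).round(4))
        if k=="old":
            T=Q[(Q[:,2]>.195)&(Q[:,2]<.225)];m=T[:,:2].mean(0);w,V=np.linalg.eigh(np.cov((T[:,:2]-m).T));t=(T[:,:2]-m)@V[:,1]
            print(" arm",len(T),T[:,2].max(),m,V[:,1],m+V[:,1]*t.min(),m+V[:,1]*t.max())
            T=Q[(Q[:,2]>.125)&(Q[:,2]<.18)]
            for a in np.arange(.12,.2,.01):
                S=Q[(Q[:,2]>a)&(Q[:,2]<a+.01)]
                if len(S):print("  z",a.round(2),len(S),S.min(0).round(3),S.max(0).round(3))
E
```

```text
top table z 0.0009333883865151119
new [0.551 0.181 0.074] [5710  168   77   81   78  148  769  219  224  292  113  118   25    0
    0    0    0    0    0    0    0    0    0]
 ring 81 [0.5305 0.1631 0.1122] [0.5613 0.1938 0.1242] [0.5462 0.1789 0.1178]
mug [0.436 0.18  0.01 ] [5081  157   71   63   55  128  742  156   93  164   57   73   15    0
    0    0    0    0    0    0    0    0    0]
 rim 143 [0.3937 0.1234 0.0901] [0.4693 0.2083 0.1035] [0.4309 0.1627 0.0957]
old [ 0.563 -0.139  0.209] [5478  127   12   36   21   99 1087  179   12    9   51  114   29    7
   12   10   18   25   28   45  196  179   64]
 arm 424 0.2248029025525557 [ 0.57092677 -0.16633942] [-0.86931363  0.49426087] [ 0.7014057  -0.24052511] [ 0.48198864 -0.11577236]
  z 0.12 29 [ 0.422 -0.239  0.12 ] [ 0.681 -0.131  0.129]
  z 0.13 7 [ 0.59  -0.242  0.133] [ 0.682 -0.141  0.14 ]
  z 0.14 12 [ 0.672 -0.249  0.141] [ 0.687 -0.225  0.149]
  z 0.15 10 [ 0.592 -0.25   0.152] [ 0.682 -0.14   0.159]
  z 0.16 18 [ 0.472 -0.247  0.16 ] [ 0.687 -0.128  0.169]
  z 0.17 25 [ 0.466 -0.25   0.17 ] [ 0.685 -0.127  0.18 ]
  
[... 744 characters left out ...]
8
   23   25   41   43   35   45  218  121  110]
 arm 390 0.22489638155558117 [ 0.59113033 -0.18080866] [-0.82996005  0.55782284] [ 0.75872777 -0.29345225] [ 0.48808656 -0.1115521 ]
  z 0.12 27 [ 0.424 -0.254  0.12 ] [ 0.69  -0.145  0.13 ]
  z 0.13 18 [ 0.593 -0.253  0.13 ] [ 0.686 -0.146  0.14 ]
  z 0.14 23 [ 0.594 -0.251  0.14 ] [ 0.688 -0.144  0.15 ]
  z 0.15 25 [ 0.474 -0.252  0.15 ] [ 0.689 -0.133  0.16 ]
  z 0.16 41 [ 0.471 -0.253  0.16 ] [ 0.69 -0.13  0.17]
  z 0.17 43 [ 0.472 -0.254  0.17 ] [ 0.687 -0.134  0.179]
  z 0.18 35 [ 0.47  -0.314  0.18 ] [ 0.729 -0.138  0.19 ]
  z 0.19 45 [ 0.47  -0.314  0.19 ] [ 0.729 -0.134  0.2  ]
  z 0.2 218 [ 0.479 -0.314  0.2  ] [ 0.729 -0.132  0.21 ]
```

Run:
```python
from h import *
from workcell import camera_info
for n in("top","scene"):
    f=np.load(n+".npz");P=cloud(f["d"],camera_info(n)).reshape(-1,3);I=f["i"].reshape(-1,3)
    m=np.isfinite(P[:,0]);P=P[m];I=I[m]
    box=lambda x0,x1,y0,y1,z0,z1:P[(P[:,0]>x0)&(P[:,0]<x1)&(P[:,1]>y0)&(P[:,1]<y1)&(P[:,2]>z0)&(P[:,2]<z1)]
    print(n)
    A=box(.45,.64,-.19,-.1,.19,.23)
    A2=A[(A[:,0]>.49)&(A[:,0]<.585)];vx,vy,x0,y0=cv2.fitLine(A2[:,:2].astype(np.float32),cv2.DIST_HUBER,0,.01,.01).ravel()
    print(" arm",len(A2),"x",A[:,0].min(),A[:,0].max(),"dir",vx,vy,"y at .48,.6",y0+(.48-x0)*vy/vx,y0+(.6-x0)*vy/vx,"ztop",np.percentile(A2[:,2],95))
    S=box(.57,.64,-.18,-.11,.13,.175);
    print(" stem",len(S),circ(S[:,:2],.008)[0])
    print(" oldcollet side",circ(box(.56,.66,-.2,-.09,.095,.112)[:,:2],.017)[0])
    for nm,(a,b) in dict(new=(.546,.179),old=(.603,-.145)).items():
        D=box(a-.08,a+.08,b-.08,b+.08,.02,.06);r=np.hypot(D[:,0]-a,D[:,1]-b);D=D[r<.06];print(" drum side",nm,len(D),circ(D[:,:2],.052)[0])
        T=box(a-.08,a+.08,b-.08,b+.08,.066,.074);c=circ(T[:,:2],.0)[0];h=cv2.minEnclosingCircle(T[:,:2].astype(np.float32));print("  drumtop enclosing",h)
    T=box(.52,.57,.15,.21,.113,.124);print(" collet top enc",cv2.minEnclosingCircle(T[:,:2].astype(np.float32)),"z",np.median(T[:,2]))
    print(" collet side",circ(box(.5,.59,.13,.22,.095,.112)[:,:2],.017)[0])
    M=box(.38,.48,.13,.22,.02,.085);print(" mug side",len(M),circ(M[:,:2],.041)[0])
    T=box(.38,.48,.128,.22,.092,.101);print(" mug rim",cv2.minEnclosingCircle(T[:,:2].astype(np.float32)))
    for nm,b in dict(kettle=(.62,.85,-.4,-.19),mill=(.65,.75,-.1,.02),salt=(.62,.75,.05,.15)).items():
        K=box(*b,.02,.4);print(" ",nm,K.min(0).round(3),K.max(0).round(3))
        if nm=="kettle":K=K[K[:,0]<.7];print("   near",K.min(0).round(3),K.max(0).round(3))
```

```text
top
 arm 245 x 0.46980065382720376 0.5993610912866824 dir 0.9960545 -0.088743754 y at .48,.6 -0.13684362 -0.14753506 ztop 0.21408227077334183
 stem 5 [ 0.59548928 -0.14745107]
 oldcollet side [ 0.59557633 -0.14678764]
 drum side new 128 [0.5475449  0.18016252]
  drumtop enclosing ((0.5289003849029541, 0.1764691323041916), 0.0649426057934761)
 drum side old 101 [ 0.59798889 -0.14760241]
  drumtop enclosing ((0.5943251252174377, -0.1470765471458435), 0.05023617669939995)
 collet top enc ((0.5459842681884766, 0.17929188907146454), 0.016689671203494072) z 0.11809338152374312
 collet side [0.54522163 0.17759991]
 mug side 269 [0.4314957  0.16657292]
 mug rim ((0.4325348436832428, 0.16740983724594116), 0.04218044877052307)
  kettle [ 0.622 -0.376  0.02 ] [ 0.845 -0.191  0.253]
   near [ 0.622 -0.267  0.063] [ 0.7   -0.191  0.238]
  mill [ 0.731 -0.04   0.02 ] [0.75  0.007 0.142]
  salt [0.723 0.095 0.02 ] [0.75  0.137 0.095]
scene
 arm 222 x 0.4701714118814004 0.602554668442009 dir 0.99632835 -0.085614465 y at .48,.6 -0.14015882 -0.1504704 ztop 0.21147320166464897
 stem 60 [ 0.59511916 -0.14598544]
 oldcollet side [ 0.59662547 -0.14750562]
 drum side new 286 [0.54576327 0.18189108]
  drumtop enclosing ((0.5280922055244446, 0.16567295789718628), 0.06572098284959793)
 drum side old 202 [ 0.5959994  -0.14498315]
  drumtop enclosing ((0.597655713558197, -0.15112774074077606), 0.04584028199315071)
 collet top enc ((0.5467240214347839, 0.1796458214521408), 0.016523361206054688) z 0.11624662870667005
 collet side [0.54744032 0.17794835]
 mug side 523 [0.43263706 0.17061499]
 mug rim ((0.4332525432109833, 0.16953064501285553), 0.04075933247804642)
  kettle [ 0.62  -0.381  0.02 ] [ 0.85 -0.19  0.25]
   near [ 0.62  -0.267  0.047] [ 0.7   -0.19   0.238]
  mill [ 0.732 -0.04   0.023] [0.75  0.003 0.139]
  salt [0.725 0.094 0.022] [0.75  0.131 0.091]
```

Call:
{"name": "apply_moves", "arguments": {"steps": [[0,0,0.06,0,0,0],[0.035,0.04,0.11,0,0,-0.05],[0.07,0.085,0.14,0,0,-0.1],[0.105,0.13,0.15,0,0,-0.17],[0.14,0.17,0.15,0,0,-0.24],[0.175,0.215,0.15,0,0,-0.3],[0.21,0.255,0.15,0,0,-0.36],[0.245,0.3,0.15,0,0,-0.415],[0.28,0.34,0.15,0,0,-0.415],[0.315,0.38,0.15,0,0,-0.415]], "fingers": 0.06}}

```text
time_s: 1.35
eef_pos: [0.5243, -0.2342, 0.3586]
orientation: [0.0, 0.999, -0.044, -0.0]
force: [0.9, -0.1, 0.8]
grip_width: 0.703
grasp_force: 0.0
```

Call:
{"name": "apply_moves", "arguments": {"steps": [[0.03,0.04,0,0,0,0],[0.055,0.07,0,0,0,0],[0.072,0.088,0,0,0,0],[0.072,0.088,0,0,0,0]]}}

```text
time_s: 1.85
eef_pos: [0.5963, -0.1452, 0.358]
orientation: [-0.001, 0.999, -0.042, -0.001]
force: [-0.3, 0.6, -0.5]
grip_width: 0.701
grasp_force: 0.0
```

```bash
cat >> h.py <<'E'
from scipy.spatial.transform import Rotation as Ro
def wcloud(d,o,c):
    K=c["intrinsics"];v,u=np.mgrid[:d.shape[0],:d.shape[1]]
    x,y=u-K[0,2],v-K[1,2];r=np.hypot(x,y)+1e-9;t=r/K[0,0]
    s=np.where(t<1.5,np.tan(np.minimum(t,1.5)),np.nan)/r*d
    p=np.stack([x*s,y*s,d],-1);p[d<=0]=np.nan
    H=c["hand_eye"];p=p@H[:3,:3].T+H[:3,3]
    q=np.asarray(o["orientation"]);R=Ro.from_quat(q[[1,2,3,0]]).as_matrix()
    return p@R.T+o["eef_pos"]
E
python3 - <<'E'
from h import *
from workcell import *
o=get_obs();i,d=get_image("wrist");cv2.imwrite("pics/w1.png",i[:,:,::-1])
print(o["time_s"],o["eef_pos"],o["orientation"],o["joints"],o["force"],o["grip_width"])
P=wcloud(d,o,camera_info("wrist")).reshape(-1,3);P=P[np.isfinite(P[:,0])]
box=lambda x0,x1,y0,y1,z0,z1:P[(P[:,0]>x0)&(P[:,0]<x1)&(P[:,1]>y0)&(P[:,1]<y1)&(P[:,2]>z0)&(P[:,2]<z1)]
A=box(.49,.585,-.19,-.1,.19,.23);vx,vy,x0,y0=cv2.fitLine(A[:,:2].astype(np.float32),cv2.DIST_HUBER,0,.01,.01).ravel()
print(len(A),vx,vy,"y@.48,.5955",y0+(.48-x0)*vy/vx,y0+(.5955-x0)*vy/vx,np.percentile(A[:,2],95))
S=box(.57,.64,-.18,-.11,.13,.175);print("stem",len(S),circ(S[:,:2],.008)[0])
S=box(.56,.64,-.19,-.11,.1,.114);print("collet",len(S),circ(S[:,:2],.017)[0])
for a in np.arange(.15,.26,.02):
    S=box(.58,.66,-.26,-.17,a,a+.02)
    if len(S):print(a.round(2),S.min(0).round(3),S.max(0).round(3))
E
```

```text
1.85 [ 0.59625875 -0.14523385  0.35797922] [-7.59980121e-04  9.99120068e-01 -4.19287181e-02 -7.03873724e-04] [ 0.55675247  0.24985071 -0.45865087  1.26992082  0.1085941   1.64779705
 -1.53595409] [-0.29421833  0.62252278 -0.53486509] 0.7006610895710986
1115 0.9961712 -0.087424345 y@.48,.5955 -0.13621444 -0.14635076 0.21178467467313247
stem 78 [ 0.59530469 -0.14597977]
collet 154 [ 0.59674729 -0.1457112 ]
```

View pics/w1.png

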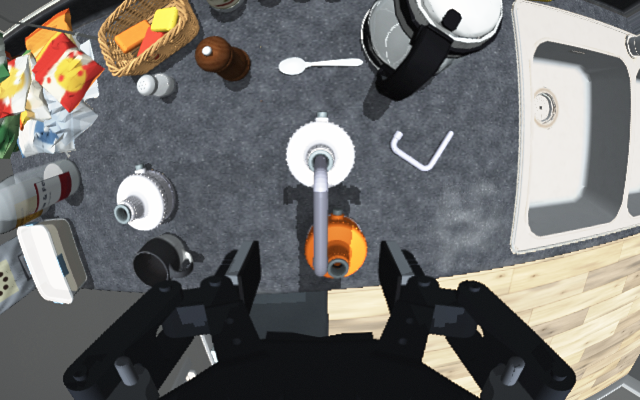

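The wrist view shows the spout's arm running straight down the picture from the stem at (320,158) to the outlet at (320,270), centred between the fingers. The kettle handle at (390,90) is well clear, so I'll descend and grip.

Call:
{"name": "apply_moves", "arguments": {"steps": [[-0.001,-0.001,-0.05,0,0,0],[-0.001,-0.001,-0.1,0,0,0],[-0.001,-0.001,-0.14,0,0,0],[-0.001,-0.001,-0.175,0,0,0],[-0.001,-0.001,-0.195,0,0,0],[-0.001,-0.001,-0.203,0,0,0],[-0.001,-0.001,-0.203,0,0,0]]}}

```text
time_s: 2.78
eef_pos: [0.5948, -0.1492, 0.1565]
orientation: [0.0, 0.999, -0.044, 0.0]
force: [0.1, -0.1, 0.2]
grip_width: 0.705
grasp_force: 0.0
```

Call:
{"name": "apply_moves", "arguments": {"steps": [[0,0,0,0,0,0],[0,0,0,0,0,0],[0,0,0,0,0,0],[0,0,0,0,0,0],[0,0,0,0,0,0],[0,0,0,0,0,0]], "fingers": 0.0}}

```text
time_s: 3.52
eef_pos: [0.5954, -0.1481, 0.157]
orientation: [-0.0, 0.999, -0.044, 0.001]
force: [-0.1, 1.1, 5.4]
grip_width: 0.162
grasp_force: 58.8
```

Call:
{"name": "apply_moves", "arguments": {"steps": [[0,0,0.005,0,0,0],[0,0,0.011,0,0,0],[0,0,0.018,0,0,0],[0,0,0.026,0,0,0],[0,0,0.035,0,0,0],[0,0,0.045,0,0,0],[0,0,0.057,0,0,0],[0,0,0.07,0,0,0],[0,0,0.085,0,0,0],[0,0,0.085,0,0,0]]}}

```text
time_s: 4.78
eef_pos: [0.5956, -0.1487, 0.2429]
orientation: [0.0, 0.999, -0.044, 0.001]
force: [-0.1, -0.3, -1.1]
grip_width: 0.155
grasp_force: 60.7
```

```bash
cat > spout.py <<'E'
from h import *
from workcell import *
def look(pic=None,cams=("top","scene","wrist")):
    o=get_obs();e=o["eef_pos"];q=o["orientation"]
    R=Ro.from_quat(q[[1,2,3,0]]).as_matrix();g=e-.019*R[:,2]
    print("t",o["time_s"],"tcp",e.round(4),"x-axis",np.round(R[:,0],4),"z",np.round(R[:,2],4),"F",o["force"].round(1),"M",o["moment"].round(2))
    a=-R[:,0]
    for n in cams:
        o=get_obs();i,d=get_image(n)
        if pic and n==pic[0]:cv2.imwrite(pic[1],i[:,:,::-1])
        P=(wcloud(d,o,camera_info(n)) if n=="wrist" else cloud(d,camera_info(n))).reshape(-1,3);P=P[np.isfinite(P[:,0])]
        r=P-g;u=r@a;w=r@np.cross([0,0,1],a)
        L=P[(u>.03)&(u<.095)&(abs(w)<.025)&(r[:,2]>.015)&(r[:,2]<.05)]
        if len(L)>20:
            vx,vy,x0,y0=cv2.fitLine(L[:,:2].astype(np.float32),cv2.DIST_HUBER,0,.01,.01).ravel()
            print(n,"arm",len(L),"dir",np.array([vx,vy])*-np.sign(vx),"top95",np.percentile(L[:,2],95))
        h=np.hypot(r[:,0],r[:,1])
        S=P[(h<.03)&(r[:,2]<-.03)&(r[:,2]>-.09)]
        if len(S)>8:
            for lo,hi in((-.06,-.03),(-.09,-.06)):
                T=S[(r[(h<.03)&(r[:,2]<-.03)&(r[:,2]>-.09)][:,2]>lo)&(r[(h<.03)&(r[:,2]<-.03)&(r[:,2]>-.09)][:,2]<hi)]
                if len(T)>4:print(n,"stem",lo,len(T),circ(T[:,:2],.008)[0],"minz",T[:,2].min())
E
python3 -c "
from spout import *
look(('scene','pics/s2.png'))"
```

```text
t 4.775 tcp [ 0.5956 -0.1487  0.2429] x-axis [ 0.9961 -0.088   0.003 ] z [ 2.9e-03 -9.0e-04 -1.0e+00] F [-0.1 -0.3 -1.1] M [-0.01 -0.08  0.06]
scene arm 109 dir [-0.9915794  0.1295   ] top95 0.29547866349714313
scene stem -0.06 48 [ 0.59506061 -0.14817698] minz 0.20193195391657873
scene stem -0.09 40 [ 0.59544231 -0.14784091] minz 0.17236021133853
wrist arm 63 dir [-0.09049958 -0.9958965 ] top95 0.2946449854416147
wrist stem -0.06 355 [ 0.59457254 -0.14782705] minz 0.20194372832125596
wrist stem -0.09 237 [ 0.59517062 -0.14754209] minz 0.17192785815603984
```

Call:
{"name": "apply_moves", "arguments": {"steps": [[-0.003,0.02,0.005,0,0,0.01],[-0.009,0.06,0.01,0,0,0.03],[-0.016,0.105,0.01,0,0,0.06],[-0.023,0.15,0.01,0,0,0.09],[-0.03,0.2,0.01,0,0,0.12],[-0.037,0.245,0.01,0,0,0.15],[-0.043,0.285,0.005,0,0,0.17],[-0.047,0.315,0,0,0,0.184],[-0.049,0.327,-0.005,0,0,0.184],[-0.049,0.327,-0.005,0,0,0.184]]}}

```text
time_s: 6.18
eef_pos: [0.5448, 0.1791, 0.2355]
orientation: [0.0, 0.999, 0.049, -0.001]
force: [-0.3, -0.9, -1.0]
grip_width: 0.156
grasp_force: 60.7
```

Call:
{"name": "apply_moves", "arguments": {"steps": [[0,0,0,0,0,0],[0,0,0,0,0,0]]}}

```text
time_s: 6.42
eef_pos: [0.5462, 0.1768, 0.2361]
orientation: [0.0, 0.999, 0.047, 0.0]
force: [0.2, 0.9, 0.1]
grip_width: 0.155
grasp_force: 60.7
```

```bash
python3 -c "
from spout import *
look(('wrist','pics/w3.png'))
for n in ('top','scene','wrist'):
    o=get_obs();i,d=get_image(n)
    P=(wcloud(d,o,camera_info(n)) if n=='wrist' else cloud(d,camera_info(n))).reshape(-1,3);P=P[np.isfinite(P[:,0])]
    h=np.hypot(P[:,0]-.546,P[:,1]-.179);z=P[:,2]
    T=P[(h<.025)&(z>.1)&(z<.114)];print(n,'side',len(T),circ(T[:,:2],.017)[0] if len(T)>5 else '')
    T=P[(h<.022)&(z>.114)&(z<.123)];print('  top',len(T),cv2.minEnclosingCircle(T[:,:2].astype(np.float32)) if len(T)>5 else '')
"
```

```text
t 6.425 tcp [0.5462 0.1768 0.2361] x-axis [9.957e-01 9.300e-02 2.000e-04] z [ 2.e-04 -5.e-04 -1.e+00] F [0.2 0.9 0.1] M [-0.01 -0.02 -0.  ]
top stem -0.06 17 [0.5467902  0.17633921] minz 0.19679170671406462
top stem -0.09 16 [0.54710556 0.17677286] minz 0.1668194335743647
scene arm 121 dir [-0.9959334 -0.0900922] top95 0.2896697088504547
scene stem -0.06 42 [0.5456096  0.17785857] minz 0.19566803453319173
scene stem -0.09 44 [0.54672488 0.17761479] minz 0.1651039201045015
wrist arm 34 dir [-0.05588535  0.99843717] top95 0.28885374247175494
wrist stem -0.06 351 [0.54598765 0.17822564] minz 0.19529984569315273
wrist stem -0.09 225 [0.54655774 0.1786469 ] minz 0.1654545249158402
top side 48 [0.54539923 0.17844128]
  top 60 ((0.5460556149482727, 0.17920717597007751), 0.01669192500412464)
scene side 78 [0.54683395 0.17801456]
  top 42 ((0.5456220507621765, 0.1803022176027298), 0.018075238913297653)
wrist side 279 [0.54742733 0.18114499]
  top 519 ((0.5462582111358643, 0.18138854205608368), 0.01718883588910103)
```

View pics/w3.png

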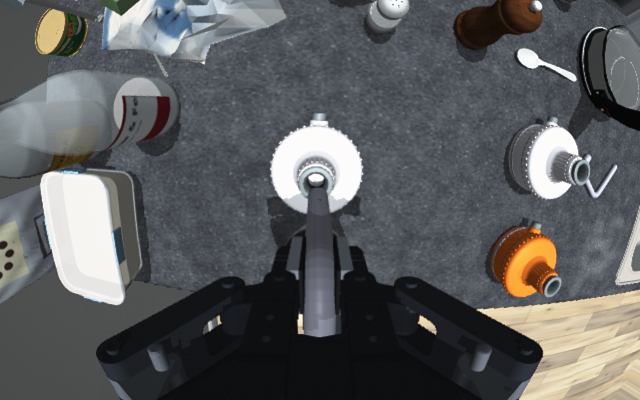

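The wrist view shows the stem's lower end at about (317,183), over the fresh collet's bore at (317,178). All three cameras put the collet about 2 mm to +y of the stem.

Call:
{"name": "apply_moves", "arguments": {"steps": [[0,0.002,-0.008,0,0,0],[0,0.002,-0.018,0,0,0],[0,0.002,-0.028,0,0,0],[0,0.002,-0.036,0,0,0],[0,0.002,-0.041,0,0,0],[0,0.002,-0.041,0,0,0]]}}

```text
time_s: 7.48
eef_pos: [0.5454, 0.1803, 0.1945]
orientation: [0.0, 0.999, 0.048, -0.0]
force: [0.2, 0.0, -1.9]
grip_width: 0.155
grasp_force: 60.7
```

Call:
{"name": "apply_moves", "arguments": {"steps": [[0,0,-0.002,0,0,0],[0,0,-0.005,0,0,0],[0,0,-0.008,0,0,0],[0,0,-0.008,0,0,0]]}}

```text
time_s: 7.98
eef_pos: [0.5455, 0.1802, 0.1866]
orientation: [0.0, 0.999, 0.048, -0.0]
force: [0.3, -0.5, -1.1]
grip_width: 0.155
grasp_force: 60.7
```

Call:
{"name": "apply_moves", "arguments": {"steps": [[0,0,-0.002,0,0,0],[0,0,-0.004,0,0,0],[0,0,-0.006,0,0,0],[0,0,-0.006,0,0,0]]}}

```text
time_s: 8.48
eef_pos: [0.5455, 0.1804, 0.1807]
orientation: [0.0, 0.999, 0.048, -0.0]
force: [-0.2, 0.4, -1.6]
grip_width: 0.158
grasp_force: 60.7
```

```bash
python3 -c "
from spout import *
look(('scene','pics/s4.png'))
import cv2
i=cv2.imread('pics/s4.png')[80:260,260:460];cv2.imwrite('pics/s4c.png',cv2.resize(i,None,fx=3,fy=3))"
```

```text
t 8.475 tcp [0.5455 0.1804 0.1807] x-axis [ 9.954e-01  9.570e-02 -4.000e-04] z [-4.e-04 -1.e-04 -1.e+00] F [-0.2  0.4 -1.6] M [-0.05  0.01  0.01]
top stem -0.06 14 [0.5460967  0.17968592] minz 0.14126560854309528
top stem -0.09 68 [0.54267065 0.17666472] minz 0.11113294194470485
scene arm 108 dir [-0.99891514 -0.04656717] top95 0.23466093356912252
scene stem -0.06 37 [0.54538708 0.18075058] minz 0.13999400670427686
scene stem -0.09 76 [0.54683128 0.18008958] minz 0.11038581586024836
wrist arm 26 dir [-0.02999459  0.99955004] top95 0.23391471111905004
wrist stem -0.06 356 [0.54552934 0.18132225] minz 0.1396977610549227
wrist stem -0.09 966 [0.54819302 0.18144742] minz 0.1098202224726462
```

View pics/s4c.png

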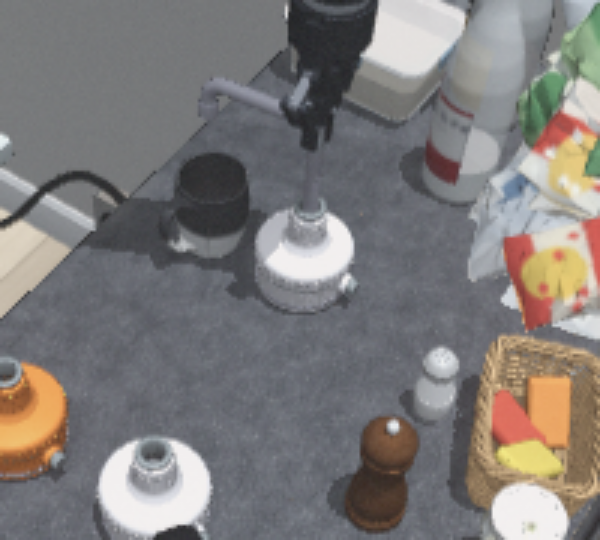

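The enlarged scene view shows the stem in the fresh collet at (308,205), with the outlet above the mug. I'll push through the seal in small steps and watch the force.

Call:
{"name": "apply_moves", "arguments": {"steps": [[0,0,-0.0015,0,0,0],[0,0,-0.003,0,0,0],[0,0,-0.0045,0,0,0],[0,0,-0.006,0,0,0]]}}

```text
time_s: 9.12
eef_pos: [0.5456, 0.1804, 0.1748]
orientation: [0.0, 0.999, 0.048, -0.0]
force: [0.5, -0.7, -1.5]
grip_width: 0.156
grasp_force: 60.7
```

Call:
{"name": "apply_moves", "arguments": {"steps": [[0,0,-0.001,0,0,0],[0,0,-0.002,0,0,0],[0,0,-0.003,0,0,0],[0,0,-0.004,0,0,0]]}}

```text
time_s: 9.62
eef_pos: [0.5459, 0.1803, 0.1716]
orientation: [0.0, 0.999, 0.048, 0.0]
force: [-1.2, -1.6, 5.4]
grip_width: 0.154
grasp_force: 61.6
```

Call:
{"name": "apply_moves", "arguments": {"steps": [[0,0,-0.001,0,0,0],[0,0,-0.002,0,0,0]]}}

```text
time_s: 9.88
eef_pos: [0.5462, 0.1805, 0.1704]
orientation: [0.0, 0.999, 0.048, 0.001]
force: [-2.0, -1.9, 6.0]
grip_width: 0.154
grasp_force: 61.9
```

Call:
{"name": "apply_moves", "arguments": {"steps": [[-0.0005,-0.0005,-0.001,0,0,0],[-0.0005,-0.0005,-0.002,0,0,0],[-0.0005,-0.0005,-0.003,0,0,0]]}}

```text
time_s: 10.25
eef_pos: [0.5462, 0.1804, 0.1679]
orientation: [-0.0, 0.999, 0.048, 0.001]
force: [-2.7, -1.3, 10.3]
grip_width: 0.16
grasp_force: 62.1
```

Call:
{"name": "apply_moves", "arguments": {"steps": [[0,0,-0.001,0,0,0],[0,0,-0.002,0,0,0],[0,0,-0.003,0,0,0]]}}

```text
time_s: 10.62
eef_pos: [0.5462, 0.1803, 0.1648]
orientation: [-0.0, 0.999, 0.048, 0.001]
force: [-2.3, -1.3, 9.6]
grip_width: 0.159
grasp_force: 62.0
```

Call:
{"name": "apply_moves", "arguments": {"steps": [[0,0,-0.001,0,0,0],[0,0,-0.002,0,0,0]]}}

```text
time_s: 10.88
eef_pos: [0.5461, 0.1804, 0.1627]
orientation: [-0.0, 0.999, 0.048, 0.001]
force: [-1.1, -1.0, 10.7]
grip_width: 0.158
grasp_force: 62.2
```

Call:
{"name": "apply_moves", "arguments": {"steps": [[0,0,-0.001,0,0,0],[0,0,-0.002,0,0,0]]}}

```text
time_s: 11.12
eef_pos: [0.5462, 0.1804, 0.1608]
orientation: [-0.0, 0.999, 0.048, 0.001]
force: [-1.6, -2.0, 8.8]
grip_width: 0.159
grasp_force: 62.0
```

Call:
{"name": "apply_moves", "arguments": {"steps": [[0,0,-0.001,0,0,0],[0,0,-0.002,0,0,0]]}}

```text
time_s: 11.38
eef_pos: [0.5462, 0.1803, 0.1587]
orientation: [-0.0, 0.999, 0.048, 0.001]
force: [-1.7, -1.6, 9.2]
grip_width: 0.152
grasp_force: 62.1
```

Call:
{"name": "apply_moves", "arguments": {"steps": [[0,0,-0.001,0,0,0],[0,0,-0.002,0,0,0]]}}

```text
time_s: 11.62
eef_pos: [0.5462, 0.1804, 0.1567]
orientation: [-0.0, 0.999, 0.048, 0.001]
force: [-1.4, -0.6, 9.1]
grip_width: 0.157
grasp_force: 62.0
```

Call:
{"name": "apply_moves", "arguments": {"steps": [[0,0,-0.001,0,0,0],[0,0,-0.002,0,0,0]]}}

```text
time_s: 11.88
eef_pos: [0.5461, 0.1804, 0.1546]
orientation: [-0.0, 0.999, 0.048, 0.001]
force: [-2.1, -1.5, 8.2]
grip_width: 0.158
grasp_force: 62.0
```

Call:
{"name": "apply_moves", "arguments": {"steps": [[0,0,-0.001,0,0,0],[0,0,-0.002,0,0,0]]}}

```text
time_s: 12.12
eef_pos: [0.5462, 0.1804, 0.1528]
orientation: [-0.0, 0.999, 0.048, 0.001]
force: [-2.7, -1.1, 11.9]
grip_width: 0.158
grasp_force: 62.4
```

Call:
{"name": "apply_moves", "arguments": {"steps": [[0,0,-0.001,0,0,0],[0,0,-0.002,0,0,0]]}}

```text
time_s: 12.38
eef_pos: [0.5469, 0.1807, 0.1527]
orientation: [-0.0, 0.999, 0.048, 0.002]
force: [-3.1, -2.6, 20.7]
grip_width: 0.156
grasp_force: 63.6
```

The force rose steeply, from about 9 to 21 N, with no further travel: the stem has bottomed. I'll hold briefly, relieve the push and release.

Call:
{"name": "apply_moves", "arguments": {"steps": [[0,0,0,0,0,0],[-0.0003,-0.0003,0.0015,0,0,0],[-0.0005,-0.0003,0.003,0,0,0],[-0.0005,-0.0003,0.003,0,0,0]]}}

```text
time_s: 12.88
eef_pos: [0.5455, 0.1801, 0.1528]
orientation: [-0.0, 0.999, 0.048, 0.001]
force: [-0.2, -0.3, 5.5]
grip_width: 0.161
grasp_force: 61.5
```

Call:
{"name": "apply_moves", "arguments": {"steps": [[0,0,0,0,0,0],[0,0,0,0,0,0],[0,0,0,0,0,0],[0,0,0,0,0,0],[0,0,0,0,0,0]], "fingers": 0.05}}

```text
time_s: 13.5
eef_pos: [0.5445, 0.1796, 0.1518]
orientation: [0.0, 0.999, 0.048, -0.0]
force: [-0.7, -0.1, 0.1]
grip_width: 0.588
grasp_force: 0.0
```

```bash
python3 -c "
from spout import *
look()"
```

```text
t 13.5 tcp [0.5445 0.1796 0.1518] x-axis [ 9.954e-01  9.570e-02 -3.000e-04] z [-3.e-04 -1.e-04 -1.e+00] F [-0.7 -0.1  0.1] M [-0.03 -0.02 -0.04]
top stem -0.06 44 [0.5404677  0.17669933] minz 0.1117957602538218
top stem -0.09 47 [0.53770164 0.17160197] minz 0.08121195663080248
scene arm 97 dir [-0.9980967  -0.06166795] top95 0.2060081468191115
scene stem -0.06 77 [0.54592533 0.17944873] minz 0.1115201272948691
scene stem -0.09 103 [0.55080148 0.17017333] minz 0.08120952890030188
wrist stem -0.06 1331 [0.54756812 0.1813202 ] minz 0.11084815648323569
wrist stem -0.09 810 [0.55726505 0.18206577] minz 0.08086128882443133
```

Call:
{"name": "apply_moves", "arguments": {"steps": [[0,0,0.01,0,0,0],[0,0,0.03,0,0,0],[0,0,0.06,0,0,0],[0,0,0.1,0,0,0],[0,0,0.14,0,0,0],[0,0,0.17,0,0,0],[0,0,0.18,0,0,0],[0,0,0.18,0,0,0]]}}

```text
time_s: 14.65
eef_pos: [0.5448, 0.1797, 0.3326]
orientation: [-0.0, 0.999, 0.048, 0.001]
force: [-0.5, -0.4, -0.1]
grip_width: 0.583
grasp_force: 0.0
```

Run:
```python
from h import *
from workcell import *
for n in("scene","top","wrist"):
    o=get_obs();i,d=get_image(n)
    if n=="wrist":cv2.imwrite("pics/w5.png",i[:,:,::-1])
    P=(wcloud(d,o,camera_info(n)) if n=="wrist" else cloud(d,camera_info(n))).reshape(-1,3);P=P[np.isfinite(P[:,0])]
    box=lambda x0,x1,y0,y1,z0,z1:P[(P[:,0]>x0)&(P[:,0]<x1)&(P[:,1]>y0)&(P[:,1]<y1)&(P[:,2]>z0)&(P[:,2]<z1)]
    A=box(.4,.58,.12,.22,.175,.22);A2=A[(A[:,0]>.44)&(A[:,0]<.53)];print(n,o["force"].round(1),len(A2))
    if len(A2)>20:
        vx,vy,x0,y0=cv2.fitLine(A2[:,:2].astype(np.float32),cv2.DIST_HUBER,0,.01,.01).ravel()
        print(" arm xmin",A[:,0].min(),"slope",vy/vx,"y@outlet .427",y0+(.427-x0)*vy/vx,"top",np.percentile(A2[:,2],[50,95]))
    S=box(.52,.58,.15,.21,.13,.165);print(" stem",len(S),circ(S[:,:2],.008)[0] if len(S)>5 else '')
    M=box(.38,.48,.13,.22,.02,.085);print(" mug",len(M),circ(M[:,:2],.041)[0])
```

```text
scene [-0.5 -0.4 -0.1] 162
 arm xmin 0.4186251958279859 slope 0.07993118 y@outlet .427 0.16434996 top [0.20233135 0.20714126]
 stem 44 [0.54481207 0.18003826]
 mug 520 [0.43238284 0.17052386]
top [ 0.   0.  -0.3] 233
 arm xmin 0.41831474104572497 slope 0.08928198 y@outlet .427 0.16619594 top [0.20440685 0.20856702]
 stem 16 [0.54536458 0.17910953]
 mug 140 [0.43091309 0.17006338]
wrist [-0.  -0.6 -0.1] 1233
 arm xmin 0.4229182092924151 slope 0.08972705 y@outlet .427 0.16966304 top [0.20454048 0.20695397]
 stem 87 [0.54463416 0.18043244]
 mug 1073 [0.43638804 0.17229563]
```

View pics/w5.png

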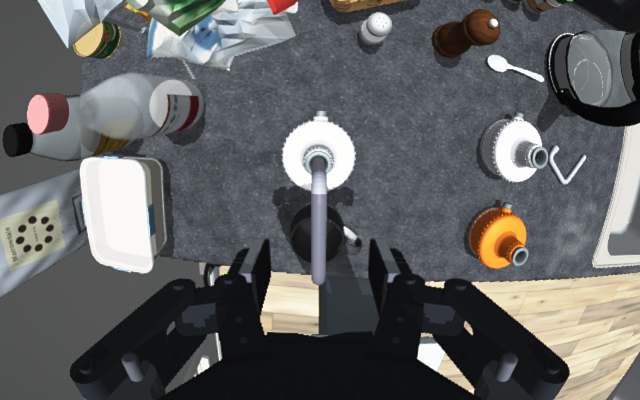

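The wrist view shows the spout standing in the fresh collet at (318,160), its arm crossing the mug at (318,232), with the gripper clear. The outlet is about 8 mm from the mug's centre.

```bash
python3 -c "
from workcell import ctrl
print(ctrl.hand_in())"
```

```text
the job is handed in; nothing more can be done
None
```

I drew the spout out of the spent filter and fitted it to the fresh one, where it bottomed at about 21 N. I released it with its outlet about 8 mm from the mug's centre and handed the job in; no verdict came back.

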